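Brake check on the tube wheel

ROBOT

A 6-joint arm with a two-finger parallel gripper is mounted at the origin on the work surface. World frame = base frame: x ahead of the robot, y to its left, z up, the work surface at z = 0. Lengths are in m, angles in rad, forces in N, time in s.
With the tool pointing down it reaches from about 0.25 to 0.775 m from the base axis. Payload 4 kg.
Tool frame: the origin (TCP) lies midway between the tips of the shut fingers; the grasp point (between the pads) lies 19 mm behind it (robot.hold_point_z is the distance from the TCP to the grasp point, in m); z points along the fingers, y is the line along which they close (so a half turn about z gives the same grasp; the last joint's range is limited). The gripper opens to 94 mm and grips with 3 to 60 N. Pads are 16 mm wide; open, the fingers measure 119 mm over their backs; the gripper's body (75 mm by 177 mm) begins 78 mm behind the grasp point.
Start: joints at [1.159, 0.087, 1.371, -0, 1.684, -0.103], TCP at [0.167, 0.524, 0.206] pointing down, gripper open.
Joint ranges: [-3.1, 3.1], [-0.76, 2.03], [0.27, 2.55], [-1.08, 4.22], [0.17, 2.65], [-2.57, 2.57]. Speed limits (rad/s): [2.79, 2.79, 3.14, 3.14, 3.14, 3.14].

INTERFACE

Orientations are given as [roll, pitch, yaw] about the fixed x, y, z axes, in that order (R = Rz(yaw) Ry(pitch) Rx(roll)).
In Python, from bench import readout, imaging, robot gives the robot as it stands.
- The arm moves only by the tool carry_out, never from a script. Its argument "motion" is text: rows parted by semicolons, each of 7 numbers parted by spaces: the shift along the tool's x, y, z each as a share of 200 mm, from -1 to 1, then the turn, a rotation vector about the tool's x, y, z each as a share of 120 degrees, from -1 to 1, then the opening, from 0 (shut) to 1 (fully open). A call has 1 to 12 rows; each row shifts and turns the commanded pose from where the row before left it, along the tool's axes as they then stand; what a row does not reach is not made up. A row lasts 1/8 s, in which the tool goes at most 62.5 mm and 10.7 degrees, less where a joint would pass 70% of its speed; a pose out of reach is approached as far as the arm can. A call with a number of a shift or a turn outside -1 to 1 is refused whole. A call with a gripper value outside its range is refused whole. The fingers move at their own pace and stop on an object; the grip force is fixed at half the most. Time passes only in rows, so rows that do not move let the fingers close. It gives the time, the measured TCP pose, the force, the opening and the grip force at its end, in the units of the state.
- readout.get_obs(): the state, without advancing time (a new reading comes with each control period).
- imaging.snapshot(name): name is "scene" or "top" or "wrist"; returns a dict with "pixels" (400x640x3 uint8, red, green, blue), "fx", "fy", "cx", "cy" (pixels), "R" (3x3) and "t" (3): a world point X has camera coordinates R X + t. Camera axes: x right, y down, z forward; pixel columns grow to the right and rows downward; lengths in m; the calibration is good to about 2 mm. A picture is of the moment at which its call begins. There is no depth.
- robot.close_job(): hands the job in; it is judged then, once.
The state is a dict: "time": time; "joint_positions": joint angles; "qvel": joint speeds; "joint_torque": joint torques, N m; "tool_pos": TCP position; "ee_rot": TCP orientation; "wrist_force": force on the tool from outside, world axes, zero at the start; "wrist_torque": the same for the moment, N m; "width": finger opening in m; "finger_force": force on a finger pad.
Only numpy, scipy, OpenCV 4.12 (cv2) and the standard library are available. Lean on these libraries where they do the work, as an engineer would, in place of code of your own. Each camera call takes 0.05 s, during which the arm holds its last target. There are 200 camera calls.

TASK

Check the parking brake of the tube wheel before the next run: push its red-handled lever down, clicking through the ratchet, to the third and last notch, and take the hand away so that the notch alone holds it. Then press the green release button behind the lever and keep it down until the lever has sprung fully back up, and let go. Leave the mixer's red button and the two bottles alone.

Things in the scene. Friction and masses are not known exactly. Their poses are not given: they have to be found in the camera images.
- tube_wheel: White machine, 250 x 320 x 100 mm; origin: centre of its underside. x points away from the operator's side, y left, z up. The lever swings in the upright plane y = -100 mm; its hinge pin lies along y at x = 0, 125 mm up. Left of it a flat rotor with eight blue-capped tubes: rim 75 mm from that plane, caps 156 mm up. The white tube rack beside the machine is 90 mm high.
- brake_lever (a joint): Lever angle (rad): 0 up at rest, 55 degrees above level and leaning to -x; grows as the handle goes down (elevation 0.96 - q). Notches 0.25, 0.50, 0.75; end stop 0.90. A return spring lifts it (2 to 3 N at the grip); a pawl holds it at the last notch passed, within 0.03: push about 0.1 past the third notch, lift off. Starts at rest or in the first notch.
- lever_grip (a point): Centre of the lever's round red grip (24 mm thick, 90 mm long along the lever), 125 mm from the hinge pin. The rest of the lever is a steel rod 14 mm thick. Can be pushed down from above with closed fingers.
- release_top (a point): Centre of the top of the green round release button (28 mm across) on the machine's lid, at x = 75, y = -100, z = 124 mm of the machine. Press straight down: 8 mm travel; 4 to 7 N over the first 4 mm while the lever is held, then it yields (2 to 3 N) to a firm stop; springs back. Once past 4 mm the lever flies up within half a second; let go too soon and it stops at a lower notch.
- mixer_button_top (a point): Bystander: top of the red button (30 mm across, 92 mm above the bench) on the yellow vortex mixer (140 x 140 mm, 110 mm high) beside the tube wheel, left or right. Not to be pressed.
- bottle_blue: Bystander: loose glass jar with a blue cap, 60 mm across, 115 mm high, standing in front of the tube wheel; origin at the centre of its underside.
- bottle_yellow: Bystander: loose glass jar with a yellow cap, same size as the blue one; origin at the centre of its underside.

How it is judged:
By the outcome, as a careful person would: the job done as asked, in the order asked, and still so for the second after the job is handed in, with the robot touching nothing.
It also fails if it takes over 40 s, if anything falls off the work surface, if the arm or the gripper's body presses on something with over 40 N, if the wrist force passes 120 N, or if a joint passes its speed limit or range.

## Working session

There is one attempt and no reset: what is moved stays moved. The work goes in short steps, Python scripts to look and compute and a tool call to move; the robot and the scene stay as the last step left them, time stands still between calls to the robot, and variables do not carry over. Pictures are saved under pics/ and viewed, at most 10 in all, crops included, and the job is handed in when it is done.

Besides the shell and the picture viewer there is one more tool, called after ">>>" as name(argument=value, ...) on one line, values as JSON. carry_out: Moves the arm, as the interface text tells. Its arguments: {"type":"object","properties":{"motion":{"type":"string"}},"required":["motion"]}

```bash
mkdir -p pics
python3 - <<'E'
from bench import readout, imaging, robot
import cv2, json
o=readout.get_obs(); print({k:o[k] for k in('time','tool_pos','ee_rot','width','wrist_force')})
for n in('scene','top'):
    s=imaging.snapshot(n); cv2.imwrite(f'pics/{n}0.png',s['pixels'][:,:,::-1])
    print(n,s['fx'],s['fy'],s['cx'],s['cy'],s['R'],s['t'])
E
```

```text
{'time': 0.0, 'tool_pos': array([0.16694772, 0.52349284, 0.20433332]), 'ee_rot': array([-3.13944773e+00, -2.23635590e-04,  2.83281922e+00]), 'width': 0.09426734563234147, 'wrist_force': array([ 0.62303908,  0.12516742, -1.07452154])}
scene 474.5491230255124 474.5491230255124 321.2880011667911 206.0097030122075 [[-0.67222156  0.74026544  0.01119172]
 [ 0.4617546   0.4310314  -0.77523842]
 [-0.57870619 -0.51596415 -0.63156958]] [ 0.27242377 -0.19047777  1.62908879]
top 386.6220451589342 386.6220451589342 320.92169330095317 202.4087164684242 [[-0.06130607 -0.99811771 -0.00161159]
 [-0.96731193  0.05981182 -0.24643494]
 [ 0.24606747 -0.01354905 -0.969158  ]] [0.16001627 0.56932764 1.08116283]
```

View pics/scene0.png

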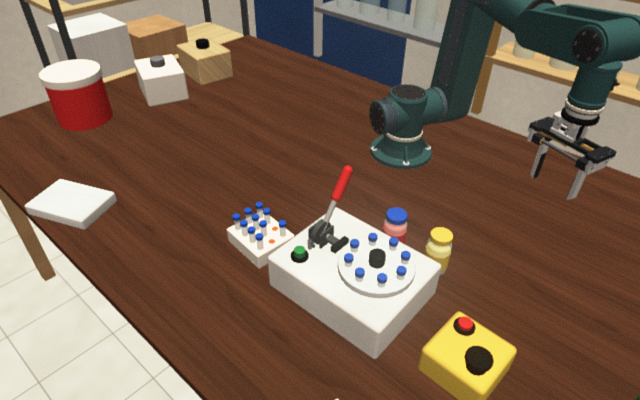

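View pics/top0.png

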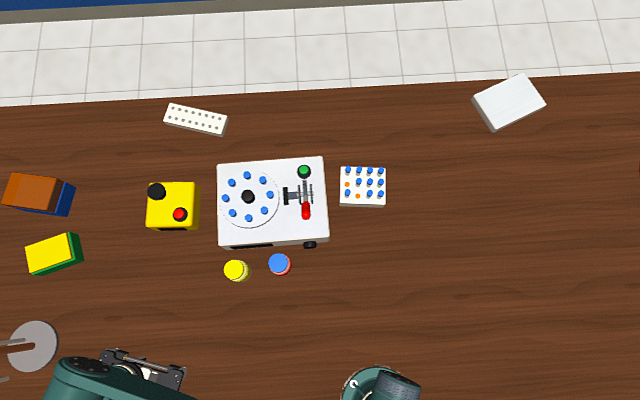

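Scene: the machine is at top-view px (217–329, 156–248), green button at (303,171) top / (300,253) scene, red grip at (306,211) / (342,183). The rack is on its right; the mixer and bottles are to the left and in front. Next I'll measure by colour masks and rays.

```bash
cat > h.py <<'E'
from bench import readout, imaging, robot
import cv2, numpy as np
def ray(s,uv):
    R=np.array(s['R']);t=np.array(s['t'])
    d=R.T@np.array([(uv[0]-s['cx'])/s['fx'],(uv[1]-s['cy'])/s['fy'],1.]); return -R.T@t,d/np.linalg.norm(d)
def onz(s,uv,z):
    c,d=ray(s,uv); return c+d*(z-c[2])/d[2]
def tri(s1,a,s2,b):
    c1,d1=ray(s1,a);c2,d2=ray(s2,b)
    k=np.linalg.lstsq(np.c_[d1,-d2],c2-c1,rcond=None)[0]
    p,q=c1+k[0]*d1,c2+k[1]*d2; return (p+q)/2,np.linalg.norm(p-q)
def blobs(s,box,hues,smin=130,vmin=40,amin=6):
    x0,y0,x1,y1=box; h=cv2.cvtColor(np.ascontiguousarray(s['pixels'][y0:y1,x0:x1]),cv2.COLOR_RGB2HSV)
    m=np.zeros(h.shape[:2],np.uint8)
    for a,b in hues: m|=cv2.inRange(h,(a,smin,vmin),(b,255,255))
    n,_,st,c=cv2.connectedComponentsWithStats(m)
    return [(st[i,4],c[i]+[x0,y0],st[i,:4]+[x0,y0,0,0]) for i in range(1,n) if st[i,4]>=amin],m
RED=[(0,6),(174,180)];GRN=[(45,85)];BLU=[(105,125)]
E
python3 - <<'E'
from h import *
np.set_printoptions(precision=4,suppress=True)
T=imaging.snapshot('top');S=imaging.snapshot('scene')
for nm,hu,bt,bs in(('green',GRN,(285,155,320,190),(280,235,320,270)),('grip',RED,(295,190,320,230),(325,160,360,205)),('bluecap',BLU,(262,248,298,280),(380,203,412,225)),('ycap',[(22,33)],(220,255,252,288),(425,225,458,250))):
    a=max(blobs(T,bt,hu)[0],key=lambda b:b[0]);b=max(blobs(S,bs,hu)[0],key=lambda b:b[0])
    print(nm,a,b,tri(T,a[1],S,b[1]))
# grip axis ends: PCA extents
for s,bx in((T,(295,190,320,230)),(S,(325,160,360,205))):
    _,m=blobs(s,bx,RED); p=np.argwhere(m)[:,::-1]+[bx[0],bx[1]]
    c=p.mean(0);w,v=np.linalg.eigh(np.cov(p.T));k=(p-c)@v[:,1]; print('axis',c,v[:,1],k.min(),k.max())
# rotor caps top
B,_=blobs(T,(217,165,283,225),BLU,amin=8)
P=np.array([onz(T,b[1],.152)[:2] for b in B]); print(len(P),'rotor',P.mean(0))
# lid outline in top
x0,y0,x1,y1=205,145,338,255
im=np.ascontiguousarray(T['pixels'][y0:y1,x0:x1]);h=cv2.cvtColor(im,cv2.COLOR_RGB2HSV)
m=cv2.inRange(h,(0,0,140),(180,50,255)); m=cv2.morphologyEx(m,cv2.MORPH_OPEN,np.ones((5,5)))
c=max(cv2.findContours(m,0,2)[0],key=cv2.contourArea)
q=cv2.approxPolyDP(cv2.convexHull(c),5,True)[:,0]+[x0,y0]
for u in q: print(u,onz(T,u,.1)[:2])
E
```

```text
green (np.int32(81), array([303.3457, 169.6049]), array([299, 165,  10,  10])) (np.int32(91), array([298.7143, 251.5055]), array([294, 247,  11,  11])) (array([0.6699, 0.1701, 0.1139]), np.float64(0.0014207490043730252))
grip (np.int32(138), array([305.3551, 209.9928]), array([301, 201,   9,  19])) (np.int32(404), array([341.6559, 182.6856]), array([331, 165,  22,  37])) (array([0.5216, 0.167 , 0.2272]), np.float64(0.001801643841711035))
bluecap (np.int32(288), array([277.5764, 262.2431]), array([268, 253,  20,  19])) (np.int32(265), array([396.4264, 215.3849]), array([387, 208,  20,  16])) (array([0.4057, 0.2552, 0.1073]), np.float64(0.0013608142600808049))
ycap (np.int32(402), array([235.9453, 269.8831]), array([224, 260,  27,  22])) (np.int32(264), array([441.5189, 234.9811]), array([431, 228,  22,  18])) (array([0.3906, 0.3738, 0.1048]), np.float64(0.004169638020916085))
axis [305.3551 209.9928] [0.0389 0.9992] -9.038646438050785 9.025512753125884
axis [341.6559 182.6856] [-0.3898  0.9209] -19.14942084874488 18.680688262623917
8 rotor [0.5895 0.3288]
[322 157] [0.7106 0.1133]
[328 236] [0.4713 0.1111]
[218 244] [0.4676 0.4231]
[218 164] [0.7077 0.4241]
```

Lever at rest (grip z 0.227 = expected 0.2274); hinge is at about (0.592, 0.168), yaw ≈ 0. Next: turn square, shut the fingers, rise and travel over.

>>> carry_out(motion="0 0 -0.2 0 0 -0.074 0; 0 0 -0.2 0 0 -0.074 0; -0.185 -0.178 0 0 0 0 0; -0.185 -0.178 0 0 0 0 0; -0.185 -0.178 0 0 0 0 0; -0.185 -0.178 0 0 0 0 0; -0.185 -0.178 0 0 0 0 0; -0.185 -0.178 0 0 0 0 0; -0.185 -0.178 0 0 0 0 0; -0.185 -0.178 0 0 0 0 0; -0.185 -0.178 0 0 0 0 0; 0 0 0 0 0 0 0")

```text
time: 1.7
tool_pos: [0.5022, 0.2014, 0.2842]
ee_rot: [-3.14, -0.002, 3.138]
wrist_force: [0.5, 0.6, -0.1]
width: 0.0006
finger_force: 0.0
```

>>> carry_out(motion="-0.19 0 -0.05 0 0 0 0; 0 -0.167 0 0 0 0 0; 0 0 0 0 0 0 0; 0 0 0 0 0 0 0")

```text
time: 2.2
tool_pos: [0.538, 0.1717, 0.2958]
ee_rot: [3.141, 0.0, -3.139]
wrist_force: [-0.1, 0.9, -0.1]
width: 0.0006
finger_force: 0.0
```

Run:
```python
from h import *
o=readout.get_obs();print(o['tool_pos'],o['ee_rot'])
S=imaging.snapshot('scene');W=imaging.snapshot('wrist')
a=cv2.resize(np.ascontiguousarray(S['pixels'][110:290,230:430]),(640,576),interpolation=cv2.INTER_CUBIC)
cv2.imwrite('pics/s1.png',a[:,:,::-1]);cv2.imwrite('pics/w1.png',W['pixels'][:,:,::-1])
for hu,z in((GRN,.123),(RED,.235)):
    for b in blobs(W,(0,0,640,400),hu,amin=300)[0]: print(b,onz(W,b[1],z))
```

```text
[0.53795553 0.17172449 0.29576436] [ 3.14059204e+00  1.82897824e-04 -3.13935027e+00]
(np.int32(1274), array([311.20643642, 186.65934066]), array([297, 160,  28,  56])) [0.51623771 0.16728131 0.235     ]
(np.int32(450), array([581.3       , 201.23111111]), array([568, 191,  27,  22])) [0.52858116 0.40041042 0.235     ]
```

View pics/s1.png

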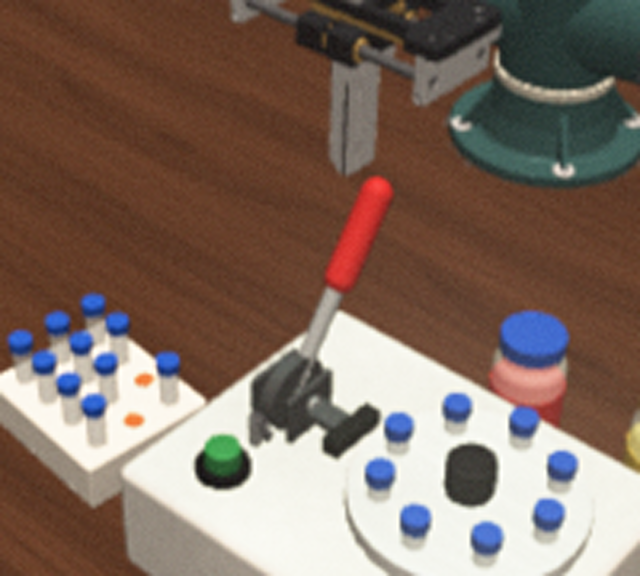

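View pics/w1.png

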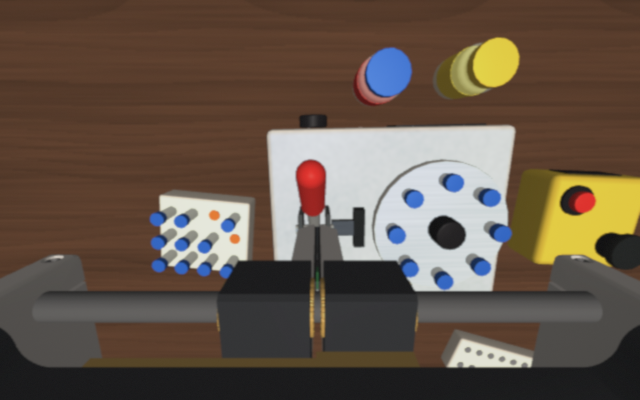

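Pictures: the closed fingers stand right above the lever plane (wrist view: lever at column 312, fingers at 316), and the grip runs up toward the operator with nothing in the way. Next: down to contact, then follow the arc.

>>> carry_out(motion="0 -0.02 0.15 0 0 0 0; 0 0 0.14 0 0 0 0; 0.062 0 0.055 0 0 0 0; 0.062 0 0.055 0 0 0 0; 0.05 0 0.061 0 0 0 0; 0.05 0 0.061 0 0 0 0; 0.033 0 0.071 0 0 0 0; 0.033 0 0.071 0 0 0 0; 0 0 0 0 0 0 0; 0 0 0 0 0 0 0")

```text
time: 3.55
tool_pos: [0.4804, 0.1669, 0.163]
ee_rot: [3.141, -0.0, -3.14]
wrist_force: [0.0, 0.3, 1.0]
width: 0.0003
finger_force: 0.4
```

Run:
```python
from h import *
o=readout.get_obs();print(o['tool_pos'],o['wrist_force'])
S=imaging.snapshot('scene')
a=cv2.resize(np.ascontiguousarray(S['pixels'][110:290,230:430]),(640,576),interpolation=cv2.INTER_CUBIC)
cv2.imwrite('pics/s2.png',a[:,:,::-1])
```

```text
[0.48040955 0.1669497  0.16296564] [0.03636277 0.27081059 0.98842806]
```

View pics/s2.png

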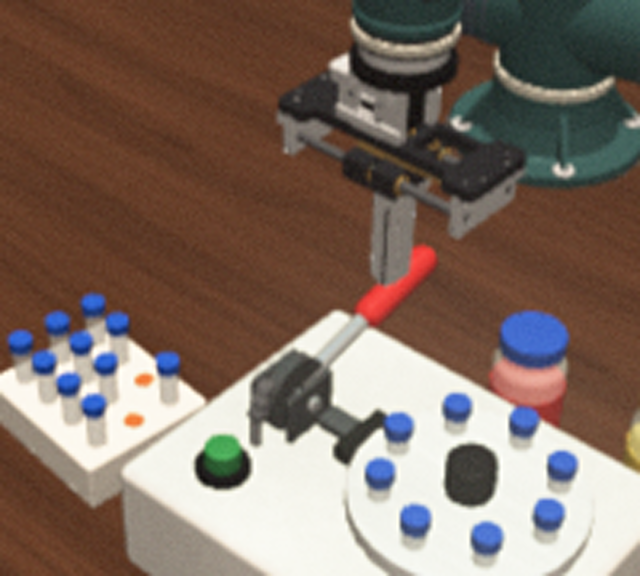

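The finger tips press on the middle of the grip, which is down to about the third notch. Pushing a little past it.

>>> carry_out(motion="0.008 0 0.033 0 0 0 0; 0.007 0 0.033 0 0 0 0; 0 0 0 0 0 0 0; 0 0 0 0 0 0 0")

```text
time: 4.1
tool_pos: [0.4777, 0.1666, 0.1495]
ee_rot: [3.141, 0.0, -3.14]
wrist_force: [-1.3, 0.7, 1.5]
width: 0.0003
finger_force: 1.0
```

>>> carry_out(motion="0 0 -0.1 0 0 0 0; 0 0 -0.2 0 0 0 0; 0 0 -0.2 0 0 0 0; 0 0 0 0 0 0 0; 0 0 0 0 0 0 0")

```text
time: 4.72
tool_pos: [0.4772, 0.1663, 0.2482]
ee_rot: [-3.141, -0.002, -3.141]
wrist_force: [0.8, -0.3, -0.2]
width: 0.0004
finger_force: 0.0
```

```bash
cat >> h.py <<'E'
def lever():
    T=imaging.snapshot('top');S=imaging.snapshot('scene')
    out=[]
    for s,bx in((T,(285,150,330,260)),(S,(290,130,385,240))):
        B,_=blobs(s,bx,RED,amin=25); b=max(B,key=lambda b:b[0]); out.append(b)
    p,g=tri(T,out[0][1],S,out[1][1]); print('grip',p,g,out,'elev',np.arctan2(p[2]-.125,.592-p[0]),'q',.96-np.arctan2(p[2]-.125,.592-p[0]))
E
python3 - <<'E'
from h import *
lever()
S=imaging.snapshot('scene')
a=cv2.resize(np.ascontiguousarray(S['pixels'][110:290,230:430]),(640,576),interpolation=cv2.INTER_CUBIC)
cv2.imwrite('pics/s3.png',a[:,:,::-1])
W=imaging.snapshot('wrist');cv2.imwrite('pics/w3.png',W['pixels'][:,:,::-1])
E
```

```text
grip [0.45880567 0.16279881 0.1420903 ] 0.009975222817884766 [(np.int32(171), array([308.15789474, 240.29239766]), array([304, 230,  10,  21])), (np.int32(315), array([353.66031746, 198.29206349]), array([340, 186,  27,  26]))] elev 0.12761371953890113 q 0.8323862804610989
```

View pics/s3.png

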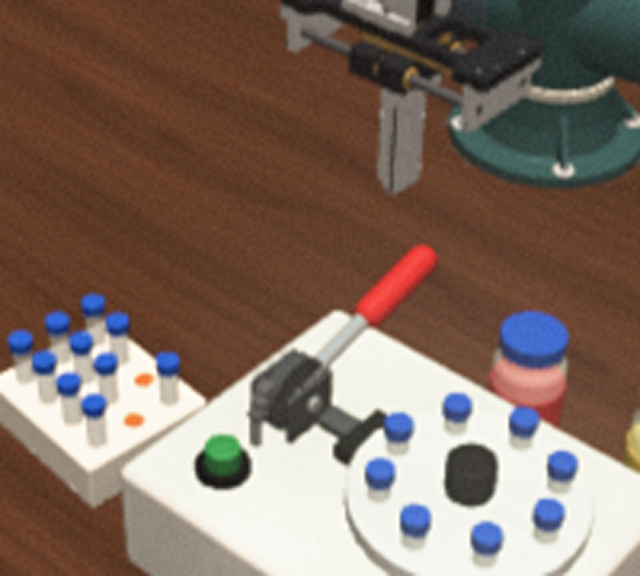

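The lever stays down with the hand off it, at the same place as in the pressed picture. The top view is partly hidden by the gripper, so I check the angle using the scene view alone, intersected with the lever plane.

```bash
cat >> h.py <<'E'
def q_of(uv,S,y=.167,hx=.592):
    c,d=ray(S,uv); p=c+d*(y-c[1])/d[1]; return p,.96-np.arctan2(p[2]-.125,hx-p[0]),np.hypot(p[2]-.125,hx-p[0])
E
python3 - <<'E'
from h import *
S=imaging.snapshot('scene')
b=max(blobs(S,(320,150,385,240),RED,amin=25)[0],key=lambda b:b[0])
for uv in((341.656,182.686),b[1]): print(uv,q_of(uv,S))
W=imaging.snapshot('wrist')
for b in blobs(W,(0,0,640,400),GRN,amin=60)[0]: print('g',b)
E
```

```text
(341.656, 182.686) (array([0.52297074, 0.167     , 0.2281432 ]), np.float64(-0.021002921644495576), np.float64(0.1241110751131389))
[353.63291139 198.33227848] (array([0.47282939, 0.167     , 0.15324942]), np.float64(0.7272459765833138), np.float64(0.12247311926674125))
g (np.int32(127), array([316.88976378, 343.07874016]), array([313, 334,   9,  18]))
```

Change from rest is 0.748, so it sits in the third notch. Now go over to the release button.

>>> carry_out(motion="-0.238 0.004 0 0 0 0 0; -0.238 0.004 0 0 0 0 0; -0.238 0.004 0 0 0 0 0; -0.238 0.004 0.1 0 0 0 0; 0 0 0.2 0 0 0 0; 0 0 0.13 0 0 0 0; 0 0 0 0 0 0 0; 0 0 0 0 0 0 0")

```text
time: 6.02
tool_pos: [0.6684, 0.1701, 0.1648]
ee_rot: [3.141, 0.002, -3.14]
wrist_force: [-0.0, 0.0, -0.0]
width: 0.0007
finger_force: 0.0
```

Run:
```python
from h import *
o=readout.get_obs();print(o['tool_pos'],o['wrist_force'])
S=imaging.snapshot('scene')
a=cv2.resize(np.ascontiguousarray(S['pixels'][150:290,230:430]),(800,560),interpolation=cv2.INTER_CUBIC)
cv2.imwrite('pics/s4.png',a[:,:,::-1])
R=np.array(S['R']);t=np.array(S['t'])
for X in (o['tool_pos'],[.668,.1695,.124]):
    c=R@X+t; u=np.array([S['fx']*c[0]/c[2]+S['cx'],S['fy']*c[1]/c[2]+S['cy']]); print(u,(u-[230,150])*4)
```

```text
[0.66841046 0.17009748 0.16483775] [-0.02596505  0.0110853  -0.03859988]
[299.09034808 234.78459522] [276.3613923  339.13838089]
[299.35855755 247.83667641] [277.43423021 391.34670562]
```

View pics/s4.png

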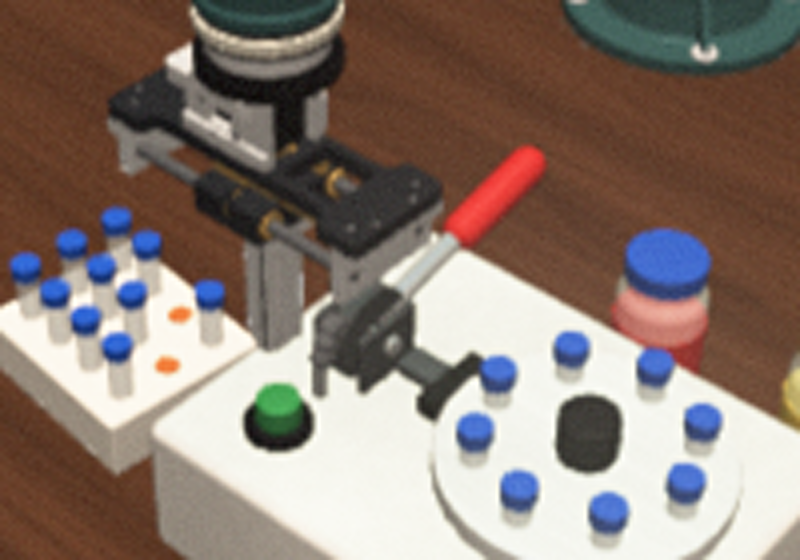

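The finger tip (273,343) stands about over the button top (278,393), where the calibration puts it. Pressing.

>>> carry_out(motion="0 0 0.1 0 0 0 0; 0 0 0.07 0 0 0 0; 0 0 0.04 0 0 0 0; 0 0 0.025 0 0 0 0; 0 0 0 0 0 0 0")

```text
time: 6.7
tool_pos: [0.6679, 0.1701, 0.1171]
ee_rot: [3.141, 0.0, -3.14]
wrist_force: [-2.5, -0.4, 3.3]
width: 0.0006
finger_force: 1.4
```

>>> carry_out(motion="0 0 0.004 0 0 0 0; 0 0 0 0 0 0 0; 0 0 0 0 0 0 0; 0 0 0 0 0 0 0; 0 0 0 0 0 0 0; 0 0 0 0 0 0 0; 0 0 0 0 0 0 0; 0 0 0 0 0 0 0")

```text
time: 7.7
tool_pos: [0.668, 0.17, 0.1163]
ee_rot: [3.141, 0.0, -3.14]
wrist_force: [-2.3, -1.2, 4.6]
width: 0.0003
finger_force: 2.6
```

Run:
```python
from h import *
S=imaging.snapshot('scene')
b=max(blobs(S,(300,150,385,240),RED,amin=25)[0],key=lambda b:b[0])
print(b,q_of(b[1],S))
a=cv2.resize(np.ascontiguousarray(S['pixels'][150:290,230:430]),(800,560),interpolation=cv2.INTER_CUBIC)
cv2.imwrite('pics/s5.png',a[:,:,::-1])
```

```text
(np.int32(405), array([341.71111111, 182.59259259]), array([331, 165,  22,  37])) (array([0.52278399, 0.167     , 0.22831045]), np.float64(-0.02050289525908877), np.float64(0.1243539493977806))
```

View pics/s5.png

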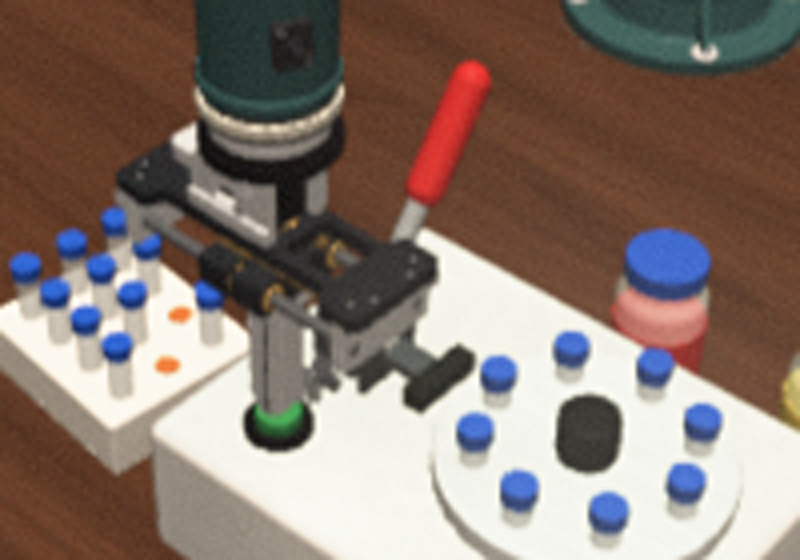

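The lever is fully back up: grip centroid (341.7,182.6), the same as at the start, with the button held down. Letting go and rising.

>>> carry_out(motion="0 0 -0.05 0 0 0 0; 0 0 -0.15 0 0 0 0; 0 0 -0.25 0 0 0 0; 0 0 -0.1 0 0 0 0; 0 0 0 0 0 0 0; 0 0 0 0 0 0 0; 0 0 0 0 0 0 0; 0 0 0 0 0 0 0")

```text
time: 8.75
tool_pos: [0.6675, 0.1699, 0.224]
ee_rot: [-3.141, -0.003, -3.14]
wrist_force: [0.2, -0.7, 0.0]
width: 0.0006
finger_force: 0.0
```

Run:
```python
from h import *
S=imaging.snapshot('scene')
b=max(blobs(S,(300,150,385,240),RED,amin=25)[0],key=lambda b:b[0]); print(q_of(b[1],S)[1])
print([x[:2] for x in blobs(S,(280,235,320,270),GRN)[0]], [x[:2] for x in blobs(S,(380,203,412,225),BLU)[0]], [x[:2] for x in blobs(S,(425,225,458,250),[(22,33)])[0]])
print(readout.get_obs()['wrist_force'])
if abs(b[1][1]-182.6)<.6: print(robot.close_job())
```

```text
-0.001582463343477225
[(np.int32(88), array([298.88636364, 251.31818182]))] [(np.int32(263), array([396.41064639, 215.33840304]))] [(np.int32(259), array([441.31660232, 234.84942085]))]
[-0.59417727 -0.20107239 -0.2456717 ]
the job is handed in; nothing more can be done
None
```

The parking brake check is done and handed in at about 9 s: the third notch held the lever with the hand off it, the green button (held down until the lever was fully up) released it and came back up, and the bottles and the mixer's red button were left alone.

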